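# Hang the spare drive wheel on the snap hook

## Robot

A 6-joint arm with a two-finger parallel gripper is mounted at the origin on a cart in front of the work surface, level with it; the furniture and walls round the work are solid. World frame = base frame: x ahead of the robot, y to its left, z up, the work surface at z = 0. Lengths are in m, angles in rad, forces in N, time in s.
With the tool pointing down it reaches from about 0.3 to 0.75 m from the base axis. Payload 8.5 kg.
Tool frame: the origin (TCP) lies at the very end of the fingers, on their centre line; the grasp point (between the pads) lies 19 mm behind it; z points along the fingers, y is the line along which they close (so a half turn about z gives the same grasp; the last joint's range is limited). The gripper opens to 85 mm and grips with 20 to 120 N. Pads are 22 mm wide; open, the fingers measure 114 mm over their backs; the gripper's body (76 mm by 85 mm) begins 54 mm behind the grasp point. The pads swing forward as they close: fully open they stand 13 mm farther back than shut.
Start: joints at [-1.352, 0.381, 1.297, -0, 1.464, -0.215], TCP at [0.231, -0.499, 0.231] pointing down, gripper open.
Joint ranges: [-3.11, 3.11], [-0.89, 2.33], [0.22, 2.48], [-1.42, 4.56], [0.17, 2.85], [-2.88, 2.88]. Speed limits (rad/s): [2.39, 2.39, 3.14, 3.14, 3.14, 3.14].

## Interface

Orientations are given as [roll, pitch, yaw] about the fixed x, y, z axes, in that order (R = Rz(yaw) Ry(pitch) Rx(roll)).
In Python, from bench import read_state, camera, sign_off gives the robot as it stands.
- The arm moves only by the shell command python3 -m inch 'ROWS' [FORCE]. ROWS is JSON, a list of rows, each an object with "jaw": the finger opening in mm, from 0 to 85.4; "xyz": the shift along the tool's x, y, z in mm, a list of three; "yaw": the turn about the tool's z in rad. In form: [{"jaw": jaw, "xyz": [tx, ty, tz], "yaw": yaw}, ...]. A call has 1 to 20 rows; each row is the pose to reach, as a shift and turn from the pose commanded when the call began, along the tool's axes at that moment; what a row does not reach only later rows make up. A row lasts 1/12 s, in which the tool goes at most 41.7 mm and 7.16 degrees, less where a joint would pass 70% of its speed; a pose out of reach is approached as far as the arm can. A call with a gripper value outside its range is refused whole. The fingers move at their own pace and stop on an object; FORCE is the grip in N (left out, the last holds). Time passes only in rows, so rows that repeat a pose let the fingers close. It gives the time, the measured TCP pose, the force, the opening and the grip force at its end, in the units of the state.
- read_state(): the state, without advancing time (a new reading comes with each control period).
- camera(name): name is "scene" or "top" or "wrist"; returns a dict with "img" (400x640x3 uint8, red, green, blue), "fx", "fy", "cx", "cy" (pixels), "cam_to_world" (4x4, takes a point from camera to world coordinates). Camera axes: x right, y up, looking along -z (the intrinsics and any distortion apply to the point x, -y, -z); pixel columns grow to the right and rows downward; lengths in m; the calibration is good to about 2 mm. A picture is of the moment at which its call begins. There is no depth.
- sign_off(): hands the job in; it is judged then, once.
The state is a dict: "time_s": time; "joints": joint angles; "joint_velocities": joint speeds; "joint_efforts": joint torques, N m; "position": TCP position; "orientation": TCP orientation; "wrist_force": force on the tool from outside, world axes, zero at the start; "moment": the same for the moment, N m; "gripper_width": finger opening in m; "grasp_force": force on a finger pad.
Only numpy, scipy, OpenCV 4.12 (cv2) and the standard library are available. Lean on these libraries where they do the work, as an engineer would, in place of code of your own. Each camera call takes 0.05 s, during which the arm holds its last target. There are 200 camera calls.

## Task

Lift the blue drive wheel out of its grey cradle by its rim, pass it over the nose of the J-hook on the stand so that the hook is inside the rim, and, still holding it (do not drop it on), press it gently down until it snaps past the sprung orange jaw and sits fully home on the saddle with the brass seat switch held down. Only then let go and leave it hanging. Feel for the saddle, do not press hard on the hook (over 45 N would bend it), and do not disturb the timer, the tin or the beaker.

Things in the scene. Friction and masses are not known exactly. Their poses are not given: they have to be found in the camera images.
- wheel_center (a point): Centre of the blue spokeless drive wheel (about 0.28 kg): outer diameter 180 mm, inner 84 mm. Flat plate 10 mm thick; the inner edge is a round bead 14 mm thick. x is the axle direction (level), z up; the rim's top is 90 mm above. Grip the plate across its thickness at the top of the rim, fingertips at most 26 mm below the top, or they meet the hook later
- cradle: Grey slotted cradle fixed on the bench, 56 x 130 x 36 mm; origin at the centre of its underside; slot along its y axis, 13 mm wide, 28 mm deep. The wheel stands upright in it, axle along the cradle's x axis, its lowest point 8 mm above the bench
- stand: Fixed stand with a steel J-hook. Origin on the bench exactly below the middle of the hook's throat; x points from the hook's nose to the column, z up. Base plate 12 mm high, x -42 to 132 mm, 100 mm wide. The hook is clamped on the column at a height that differs each time and is not measured: its saddle lies 174 to 206 mm above the bench; find it by feel
- jaw (a joint): Travel in m of the sprung round orange jaw (x -16.5 to -4.5 mm, centre 13.5 mm above the saddle) towards the nose: 0 at rest, 0.002 as the bead passes, near 0 when home, at most 0.007; spring 3 N plus 0.9 N/mm. The wheel coming down with its axle along the stand's x first touches it with its inner edge about 13 mm above the saddle, takes 5 to 15 N while moving (less once stopped) to snap past, then sits
- seat_switch (a joint): Travel in m of the small brass plunger in the saddle: 0 when empty (it stands 4 mm above the saddle), 0.004 when pressed flush, which takes under 1 N, less than the wheel's weight. Wheel home: beyond 0.0028; the wheel's centre is then 42 mm below the saddle's top
- timer_mid (a point): Centre of the white bench timer with a small display, 58 x 73 x 38 mm: leave alone
- tin_mid (a point): Centre of the round tin with blue lid, 62 mm diameter, 30 mm tall: leave alone
- beaker_mid (a point): Centre of the small glass beaker, 54 mm diameter, 71 mm tall: leave alone
- column_top (a point): Top of the stand's square column (26 mm cap), 224 mm above the bench, 105 mm along +x of the stand from its origin. Measured from the top of the saddle, the hook's nose (x -38 to -26 mm, 22 mm wide) reaches 16 mm up and, like all the hook, 16 mm down, the jaw 19.5 mm up, and the round back of the throat (from x = 7.5 mm on) 20 mm up; the clamp on the column is 40 mm wide

How it is judged:
By the outcome, as a careful person would: the job done as asked, in the order asked, and still so for the second after the job is handed in, with the robot touching nothing.
It also fails if it takes over 59 s, if anything falls off the work surface, if the arm or the gripper's body presses on something with over 40 N, if the wrist force passes 120 N, or if a joint passes its speed limit or range.

## Working session

There is one attempt and no reset: what is moved stays moved. The work goes in short steps, Python scripts to look and compute and a shell command to move; the robot and the scene stay as the last step left them, time stands still between calls to the robot, and variables do not carry over. Pictures are saved under pics/ and viewed, at most 10 in all, crops included, and the job is handed in when it is done.

```bash
ls; mkdir -p pics; python3 - <<'E'
from bench import *
import cv2,numpy as np
s=read_state();print({k:np.round(v,3).tolist() for k,v in s.items()})
ims=[]
for n in("scene","top"):
    c=camera(n);print(n,{k:(np.round(v,4).tolist() if k!="img" else 0) for k,v in c.items()});cv2.imwrite(f"pics/{n}0.png",c["img"][:,:,::-1])
E
```

```text
pics
{'time_s': 0.0, 'joints': [-1.352, 0.381, 1.298, -0.0, 1.464, -0.215], 'joint_velocities': [-0.0, 0.001, 0.0, 0.002, 0.0, 0.001], 'joint_efforts': [-0.001, -44.846, -23.128, -0.0, 0.005, -0.0], 'position': [0.231, -0.499, 0.231], 'orientation': [-3.14, -0.0, 0.434], 'wrist_force': [0.022, -0.548, 0.119], 'moment': [0.006, -0.007, 0.028], 'grasp_force': 0.0, 'gripper_width': 0.085}
scene {'img': 0, 'fx': 395.7888, 'fy': 395.7888, 'cx': 317.2914, 'cy': 198.0965, 'cam_to_world': [[0.9683, -0.2243, 0.1099, 0.7678], [0.2495, 0.8487, -0.4664, -0.5121], [0.0113, 0.479, 0.8777, 1.2228], [0.0, 0.0, 0.0, 1.0]]}
top {'img': 0, 'fx': 467.7529, 'fy': 467.7529, 'cx': 321.8111, 'cy': 202.8191, 'cam_to_world': [[0.0236, 0.9903, -0.137, 0.4415], [-0.9995, 0.0206, -0.0229, 0.0498], [-0.0199, 0.1375, 0.9903, 1.5097], [0.0, 0.0, 0.0, 1.0]]}
```

View pics/scene0.png

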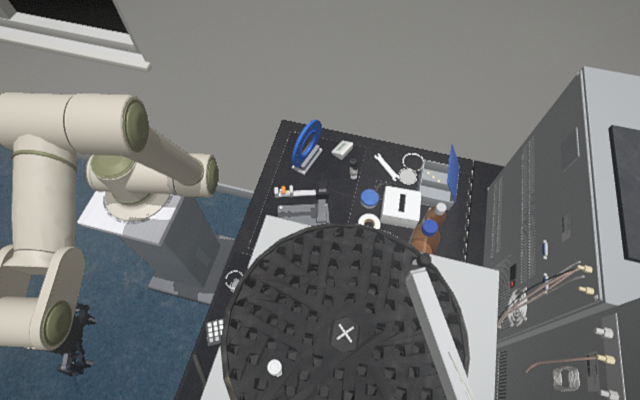

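View pics/top0.png

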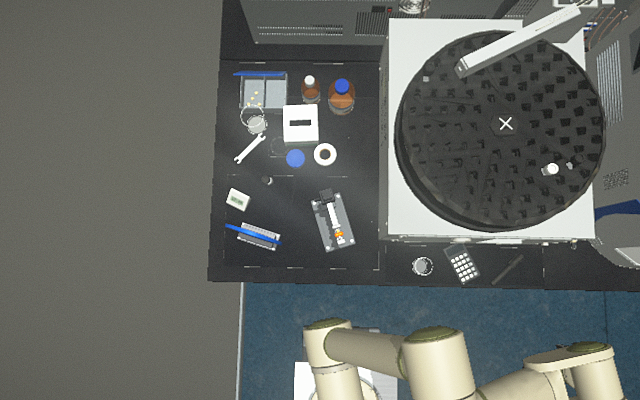

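The wheel shows in the top view at about (252,235), in its cradle. The stand is at (333,220) with the orange jaw at (338,237), the timer at (237,199), the tin at (295,158) and the beaker at about (254,122). Next I'll zoom in.

```bash
python3 - <<'E'
import cv2,numpy as np
t=cv2.imread("pics/top0.png")[180:260,215:365];s=cv2.imread("pics/scene0.png")[110:235,260:420]
a=cv2.resize(t,(750,400),interpolation=cv2.INTER_CUBIC)
cv2.imwrite("pics/a.png",a)
cv2.imwrite("pics/b.png",cv2.resize(s,(768,600),interpolation=cv2.INTER_CUBIC))
E
```

```text
(no output)
```

View pics/a.png

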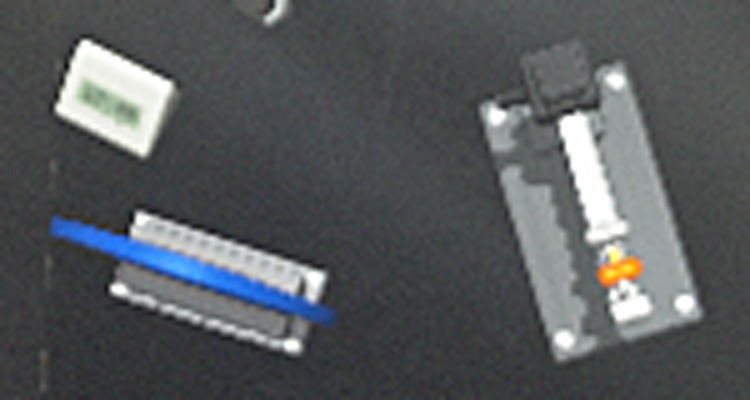

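View pics/b.png

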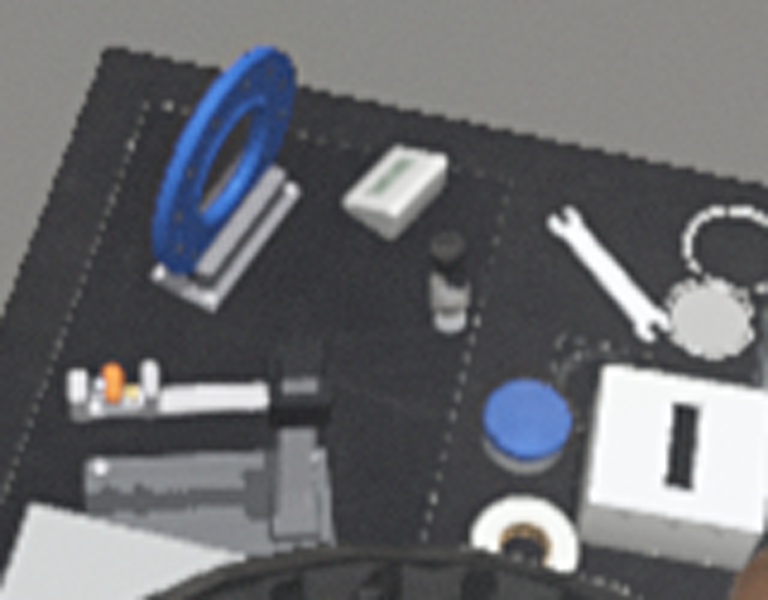

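Both crops are clear: the cradle corners and blue wheel edge, plus the base plate, cap and white hook with its orange jaw, nose end and column end. I'll cast rays for these.

```bash
cat > h.py <<'E'
import numpy as np
CAM={"scene":(395.7888,317.2914,198.0965,np.array([[0.9683,-0.2243,0.1099,0.7678],[0.2495,0.8487,-0.4664,-0.5121],[0.0113,0.479,0.8777,1.2228]])),
"top":(467.7529,321.8111,202.8191,np.array([[0.0236,0.9903,-0.137,0.4415],[-0.9995,0.0206,-0.0229,0.0498],[-0.0199,0.1375,0.9903,1.5097]]))}
def ray(n,p,cam=None):
    f,cx,cy,T=cam or CAM[n]; d=T[:,:3]@np.array([(p[0]-cx)/f,-(p[1]-cy)/f,-1]); return T[:,3],d
def plane(n,p,z,cam=None):
    o,d=ray(n,p,cam); return o+d*(z-o[2])/d[2]
def tri(a,b):
    (o1,d1),(o2,d2)=ray("top",a),ray("scene",b)
    t=np.linalg.lstsq(np.c_[d1,-d2],o2-o1,rcond=None)[0]; p,q=o1+t[0]*d1,o2+t[1]*d2
    return (p+q)/2,np.linalg.norm(p-q)
E
python3 - <<'E'
from h import *
import cv2
T=lambda u,v:((u)/5+215-.4,(v)/5+180-.4)
S=lambda u,v:(u/4.8+260-.4,v/4.8+110-.4)
def rect(name,pts,z):
    P=np.array([plane("top",T(*p),z)[:2] for p in pts])*1e3
    print(name,P.round(1).tolist(),"ctr",P.mean(0).round(1),"sides",[round(float(np.linalg.norm(P[i]-P[(i+1)%4]))) for i in range(4)]);return P
C=rect("cradle",[(136,211),(327,272),(299,353),(110,292)],.036)
d=(C[0]-C[1])+(C[3]-C[2]);print(" slot dir deg",np.degrees(np.arctan2(d[1],d[0])))
B=rect("base",[(480,103),(622,64),(704,318),(558,362)],.012)
d=(B[0]-B[3])+(B[1]-B[2]);print(" x dir deg",np.degrees(np.arctan2(d[1],d[0])))
u=d/np.linalg.norm(d);print(" origin",B.mean(0)-45*u)
K=rect("cap",[(522,55),(580,39),(599,95),(540,118)],.224)
print(" origin from cap",K.mean(0)-105*u, "dir to nose")
# blue wheel
for n,(x0,y0,x1,y1) in {"top":(215,215,290,250),"scene":(285,115,330,175)}.items():
    im=cv2.imread(f"pics/{n}0.png")[y0:y1,x0:x1].astype(int)
    m=((im[:,:,0]-im[:,:,2])>50).astype(np.uint8)
    c=max(cv2.findContours(m,cv2.RETR_EXTERNAL,cv2.CHAIN_APPROX_NONE)[0],key=cv2.contourArea)
    c=c.reshape(-1,2)+[x0,y0]
    e=cv2.fitEllipse(c.astype(np.float32));print(n,"ellipse",e,"bbox",c.min(0),c.max(0))
    if n=="top":
        l=cv2.fitLine(c.astype(np.float32),cv2.DIST_L2,0,.01,.01).ravel();print(l)
        ends=[c[c[:,0].argmin()],c[c[:,0].argmax()]];E=[plane("top",p,.098)*1e3 for p in ends];print("ends at z98",np.round(E,1),"mid",np.mean(E,0).round(1),np.linalg.norm(E[0]-E[1]))
        tc=np.mean(ends,0)
    else: sc=e[0]
p,g=tri(tc,sc);print("tri centre",p,g)
print("jaw",tri(T(620,270),S(114,383)),"hook nose",tri(T(630,303),S(77,385)))
for nm,a in {"timer":(118,95)}.items(): print(nm,plane("top",T(*a),.038))
E
```

```text
cradle [[579.3, 336.4], [543.2, 213.6], [491.9, 229.4], [527.6, 350.5]] ctr [535.5 282.5] sides [128, 54, 126, 54]
 slot dir deg 73.634613422882
base [[656.5, 120.9], [683.9, 29.5], [520.9, -25.8], [490.8, 66.7]] ctr [588.   47.8] sides [95, 172, 97, 174]
 x dir deg 18.42761111005956
 origin [545.34676853  33.62366473]
cap [[653.6, 88.2], [663.3, 56.1], [631.9, 44.8], [618.3, 77.3]] ctr [641.8  66.6] sides [34, 33, 35, 37]
 origin from cap [542.15564139  33.40620488] dir to nose
top ellipse ((251.871337890625, 233.33706665039062), (4.463852882385254, 65.50126647949219), 108.39863586425781) bbox [225 223] [281 244]
[  0.9481393    0.31785515 252.76068    233.64102   ]
ends at z98 [[568.7 375.5  98. ]
 [508.9 202.6  98. ]] mid [538.8 289.   98. ] 182.95928561699577
scene ellipse ((305.7425537109375, 141.48728942871094), (18.21117401123047, 50.441287994384766), 27.93096160888672) bbox [292 120] [320 166]
tri centre [0.53593253 0.28531405 0.11229414] 0.0038962767812711105
jaw (array([0.53614069, 0.03105882, 0.20595589]), np.float64(0.00024745714056551417)) hook nose (array([0.51629643, 0.024303  , 0.20687175]), np.float64(0.0038034482676966596))
timer [0.65312844 0.35107883 0.038     ]
```

```bash
python3 - <<'E'
from h import *
print(tri((506,123.5),(345,333)),tri((552,169),(275,368)))
print(plane("top",(395,130),.2),plane("top",(470,230),.2),plane("top",(600,235),.1))
E
```

```text
(array([ 0.79404444, -0.36157049,  0.41713578]), np.float64(0.0007987843962935513)) (array([ 0.68171222, -0.45774612,  0.43350172]), np.float64(0.002050675683824129))
[ 0.83880093 -0.12574679  0.2       ] [ 0.55483263 -0.33472779  0.2       ] [ 0.55703041 -0.74863622  0.1       ]
```

```bash
python3 -m inch '[{"jaw":85,"xyz":[309,-407,-110],"yaw":-0.3},{"jaw":85,"xyz":[309,-407,-110],"yaw":-0.3},{"jaw":85,"xyz":[309,-407,-110],"yaw":-0.3},{"jaw":85,"xyz":[309,-407,-110],"yaw":-0.3},{"jaw":85,"xyz":[309,-407,-110],"yaw":-0.3},{"jaw":85,"xyz":[309,-407,-110],"yaw":-0.3},{"jaw":85,"xyz":[309,-407,-110],"yaw":-0.3},{"jaw":85,"xyz":[309,-407,-110],"yaw":-0.3},{"jaw":85,"xyz":[309,-407,-110],"yaw":-0.3},{"jaw":85,"xyz":[309,-407,-110],"yaw":-0.3},{"jaw":85,"xyz":[309,-407,-110],"yaw":-0.3},{"jaw":85,"xyz":[309,-407,-110],"yaw":-0.3},{"jaw":85,"xyz":[309,-407,-110],"yaw":-0.3},{"jaw":85,"xyz":[309,-407,-110],"yaw":-0.3},{"jaw":85,"xyz":[309,-407,-110],"yaw":-0.3}]' 40; python3 -c "
from bench import *;s=read_state();print(s['orientation'],s['joints'])"
```

```text
time_s: 1.35
position: [0.3404, 0.0009, 0.3412]
orientation: [3.141, 0.0, 0.737]
wrist_force: [0.4, -0.6, -0.8]
gripper_width: 0.0851
grasp_force: 0.0
[3.14147214e+00 1.88201826e-04 7.36990631e-01] [-3.49610981e-01 -7.44058568e-02  1.54384037e+00 -2.23816458e-04
  1.67213908e+00  4.84172058e-01]
```

```bash
python3 -m inch '[{"jaw":85,"xyz":[338,-80,30],"yaw":-0.53},{"jaw":85,"xyz":[338,-80,30],"yaw":-0.53},{"jaw":85,"xyz":[338,-80,30],"yaw":-0.53},{"jaw":85,"xyz":[338,-80,30],"yaw":-0.53},{"jaw":85,"xyz":[338,-80,30],"yaw":-0.53},{"jaw":85,"xyz":[338,-80,30],"yaw":-0.53},{"jaw":85,"xyz":[338,-80,30],"yaw":-0.53},{"jaw":85,"xyz":[338,-80,30],"yaw":-0.53},{"jaw":85,"xyz":[338,-80,30],"yaw":-0.53},{"jaw":85,"xyz":[338,-80,30],"yaw":-0.53},{"jaw":85,"xyz":[338,-80,30],"yaw":-0.53},{"jaw":85,"xyz":[338,-80,30],"yaw":-0.53}]'
python3 - <<'E'
from bench import *
import cv2,numpy as np
c=camera("wrist");print({k:(np.round(v,4).tolist() if k!="img" else 0) for k,v in c.items()});cv2.imwrite("pics/w1.png",c["img"][:,:,::-1])
np.savez("w1.npz",**c)
E
```

```text
time_s: 2.35
position: [0.5381, 0.2842, 0.3111]
orientation: [-3.141, 0.001, 1.262]
wrist_force: [0.1, -0.0, 0.2]
gripper_width: 0.0849
grasp_force: 0.0
{'img': 0, 'fx': 307.7217, 'fy': 307.7217, 'cx': 315.4601, 'cy': 195.8726, 'cam_to_world': [[0.9528, 0.2904, 0.0881, 0.5603], [-0.3035, 0.912, 0.2761, 0.3554], [-0.0002, -0.2899, 0.9571, 0.454], [0.0, 0.0, 0.0, 1.0]]}
```

View pics/w1.png

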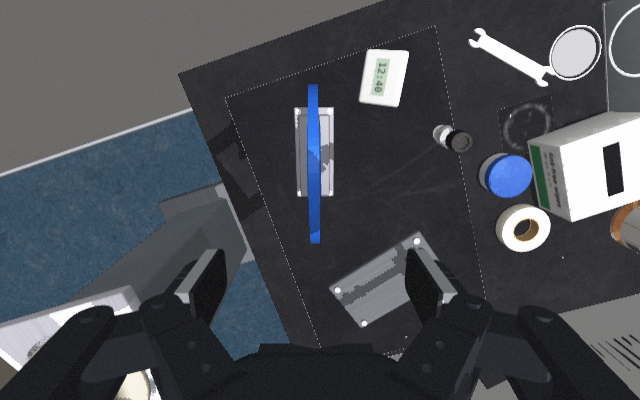

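The wrist view shows the wheel edge-on, running from (313,85) to (315,243), with the cradle behind it. I'll measure its plane and its centre from the tangent rays.

```bash
python3 - <<'E'
from h import *
import cv2
c=np.load("w1.npz");im=c["img"].astype(int);cam=(float(c["fx"]),float(c["cx"]),float(c["cy"]),c["cam_to_world"][:3])
m=((im[:,:,2]-im[:,:,0])>50)&(np.arange(640)[None]>295)&(np.arange(640)[None]<335)
ys=np.where(m.any(1))[0];print(ys.min(),ys.max())
for y in ys[::20]: x=np.where(m[y])[0];print(y,x.min(),x.max(),end="; ")
pts=np.array([(np.where(m[y])[0].mean()+.0,y) for y in ys[3:-3]]);k=np.polyfit(pts[:,1],pts[:,0],1)
e=[(np.polyval(k,y),y) for y in (ys.min()-.5,ys.max()+.5)]
r=[ray(0,p,cam) for p in e];o=r[0][0];n=np.cross(r[0][1],r[1][1]);n/=np.linalg.norm(n)
if n[0]<0:n=-n
print("\nnormal",n.round(4),"axle yaw deg",np.degrees(np.arctan2(n[1],n[0])))
h=np.array([-n[1],n[0],0]);h/=np.linalg.norm(h)
z=.098
for _,d in r:
    a,b=d@h,d[2];L=np.hypot(a,b)
    # centre o + s h + (z-oz): dist to ray =.09
    for sg in(1,-1): s=((z-o[2])*a+sg*.09*L)/b; print("centre cand",(o+s*h).round(4)[:2])
# cradle corners white bolts: slot plane check
for p in [(299,112),(330,111),(330,192),(301,193)]: print(plane(0,p,.036,cam).round(4))
E
```

```text
84 243
84 308 317; 104 308 317; 124 307 319; 144 307 320; 164 307 320; 184 308 320; 204 308 320; 224 309 319; 
normal [ 0.9566 -0.2913 -0.0091] axle yaw deg -16.938452863625347
centre cand [0.5399 0.2883]
centre cand [0.5924 0.4608]
centre cand [0.4814 0.0964]
centre cand [0.5396 0.2874]
[0.5361 0.3508 0.036 ]
[0.5752 0.3397 0.036 ]
[0.5432 0.234  0.036 ]
[0.5036 0.2451 0.036 ]
```

```bash
python3 -m inch '[{"jaw":60,"xyz":[4,-1,40],"yaw":-0.012},{"jaw":60,"xyz":[4,-1,80],"yaw":-0.012},{"jaw":60,"xyz":[4,-1,110],"yaw":-0.012},{"jaw":60,"xyz":[4,-1,130],"yaw":-0.012},{"jaw":60,"xyz":[4,-1,140],"yaw":-0.012},{"jaw":60,"xyz":[4,-1,146],"yaw":-0.012},{"jaw":60,"xyz":[4,-1,146],"yaw":-0.012},{"jaw":30,"xyz":[4,-1,146],"yaw":-0.012},{"jaw":30,"xyz":[4,-1,146],"yaw":-0.012},{"jaw":0,"xyz":[4,-1,146],"yaw":-0.012},{"jaw":0,"xyz":[4,-1,146],"yaw":-0.012},{"jaw":0,"xyz":[4,-1,146],"yaw":-0.012},{"jaw":0,"xyz":[4,-1,146],"yaw":-0.012},{"jaw":0,"xyz":[4,-1,146],"yaw":-0.012},{"jaw":0,"xyz":[4,-1,146],"yaw":-0.012},{"jaw":0,"xyz":[4,-1,146],"yaw":-0.012},{"jaw":0,"xyz":[4,-1,146],"yaw":-0.012},{"jaw":0,"xyz":[4,-1,146],"yaw":-0.012}]' 30
```

```text
time_s: 3.9
position: [0.5384, 0.2902, 0.1661]
orientation: [3.14, -0.001, 1.276]
wrist_force: [-0.4, 0.3, 6.3]
gripper_width: 0.0097
grasp_force: 32.9
```

```bash
python3 -m inch '[{"jaw":0,"xyz":[0,0,0],"yaw":0},{"jaw":0,"xyz":[0,0,0],"yaw":0},{"jaw":0,"xyz":[0,0,-5],"yaw":0},{"jaw":0,"xyz":[0,0,-12],"yaw":0},{"jaw":0,"xyz":[0,0,-22],"yaw":0},{"jaw":0,"xyz":[0,0,-34],"yaw":0},{"jaw":0,"xyz":[0,0,-50],"yaw":0},{"jaw":0,"xyz":[0,0,-66],"yaw":0},{"jaw":0,"xyz":[0,0,-80],"yaw":0},{"jaw":0,"xyz":[0,0,-90],"yaw":0},{"jaw":0,"xyz":[0,0,-96],"yaw":0},{"jaw":0,"xyz":[0,0,-96],"yaw":0},{"jaw":0,"xyz":[0,0,-96],"yaw":0}]' 90
```

```text
time_s: 4.98
position: [0.538, 0.29, 0.2609]
orientation: [-3.141, 0.0, 1.276]
wrist_force: [-0.1, -0.1, -4.0]
gripper_width: 0.008
grasp_force: 89.0
```

```bash
python3 -m inch '[{"jaw":0,"xyz":[-20,-13,0],"yaw":-0.08},{"jaw":0,"xyz":[-45,-30,0],"yaw":-0.16},{"jaw":0,"xyz":[-75,-50,0],"yaw":-0.24},{"jaw":0,"xyz":[-105,-70,0],"yaw":-0.32},{"jaw":0,"xyz":[-132,-70,0],"yaw":-0.40},{"jaw":0,"xyz":[-160,-57,0],"yaw":-0.48},{"jaw":0,"xyz":[-190,-44,0],"yaw":-0.56},{"jaw":0,"xyz":[-220,-31,0],"yaw":-0.616},{"jaw":0,"xyz":[-250,-18,0],"yaw":-0.616},{"jaw":0,"xyz":[-275,-7,0],"yaw":-0.616},{"jaw":0,"xyz":[-290,0,0],"yaw":-0.616},{"jaw":0,"xyz":[-296,3,0],"yaw":-0.616},{"jaw":0,"xyz":[-296,3,0],"yaw":-0.616},{"jaw":0,"xyz":[-296,3,0],"yaw":-0.616},{"jaw":0,"xyz":[-296,3,0],"yaw":-0.616}]'
python3 - <<'E'
from bench import *
import cv2,numpy as np
for n in("wrist","top","scene"):
    c=camera(n);np.savez(f"{n}2.npz",**c)
    if n=="wrist": cv2.imwrite("pics/w2.png",c["img"][:,:,::-1]);print(c["cam_to_world"].round(4).tolist())
    if n=="top":t=c["img"][180:260,285:365,::-1]
    if n=="scene":s=c["img"][150:235,255:340,::-1]
r=lambda i:cv2.resize(i,(400,400),interpolation=cv2.INTER_CUBIC)
cv2.imwrite("pics/ts2.png",np.hstack([r(t),r(s)]))
E
```

```text
time_s: 6.23
position: [0.4547, 0.007, 0.2611]
orientation: [-3.141, -0.001, 1.893]
wrist_force: [0.1, -0.1, -2.7]
gripper_width: 0.0079
grasp_force: 89.0
[[0.9484, -0.3035, -0.0916, 0.4311], [0.317, 0.908, 0.2739, 0.0777], [0.0, -0.2888, 0.9574, 0.404], [0.0, 0.0, 0.0, 1.0]]
```

View pics/w2.png

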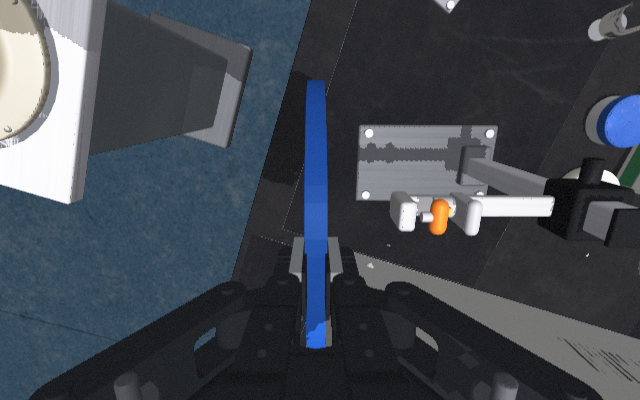

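View pics/ts2.png

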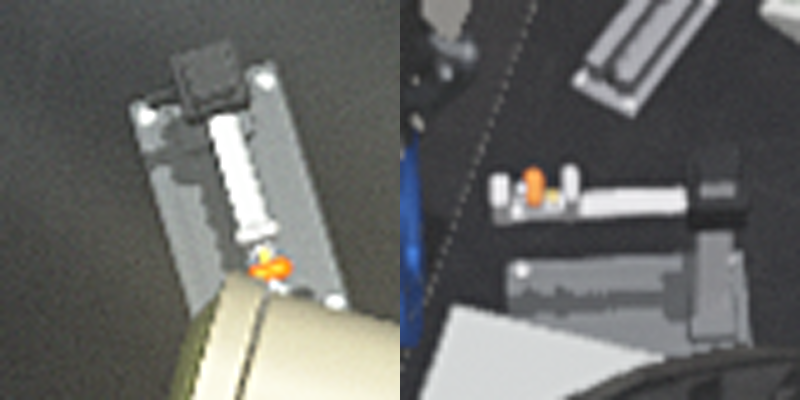

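The wrist view shows the base plate aligned with the image rows (bolts at (369,133), (490,133) and (366,195)), the orange jaw at about (440,217), and the nose at (403,211). That gives me the stand's pose and the hook height.

```bash
python3 - <<'E'
from h import *
c=np.load("wrist2.npz");im=c["img"].astype(int);cam=(float(c["fx"]),float(c["cx"]),float(c["cy"]),c["cam_to_world"][:3])
b=[plane(0,p,.0125,cam)[:2]*1e3 for p in [(369,133),(490,133),(366,195)]]
d=b[1]-b[0];print("bolts",np.round(b,1),"dir",np.degrees(np.arctan2(d[1],d[0])),np.linalg.norm(d),np.linalg.norm(b[2]-b[0]))
th=np.radians(18.4)
cor=[plane(0,p,.012,cam)[:2]*1e3 for p in [(359,125),(497,125),(497,201),(356,201)]]
d=cor[1]-cor[0];print("corner",np.round(cor,1),np.degrees(np.arctan2(d[1],d[0])))
u=np.array([np.cos(th),np.sin(th)]);v=np.array([-u[1],u[0]])
for nm,p in zip("abcd",cor):print(nm,p@u,p@v)
o0=np.array([545.5,33.8]);print("O guess",o0@u,o0@v)
m=(im[:,:,0]>180)&(im[:,:,1]>80)&(im[:,:,1]<190)&(im[:,:,2]<80);y,x=np.where(m);k=(x>380)&(x<500);x,y=x[k],y[k];print("orange",x.min(),x.max(),y.min(),y.max(),x.mean(),y.mean())
o,r=ray(0,((x.min()+x.max())/2,(y.min()+y.max())/2),cam)
for y0 in (o0@v-2,o0@v,o0@v+2):
    t=(y0/1e3-o[:2]@v)/(r[:2]@v);p=o+t*r;print("jaw x along u",p[:2]@u*1e3,"z",p[2]*1e3)
E
```

```text
bolts [[506.   64.9]
 [649.7 113. ]
 [531.8 -11.9]] dir 18.482600350541066 151.47245464521578 80.99864395189226
corner [[490.7  70.1]
 [653.6 124.5]
 [701.1  35.7]
 [522.3 -24. ]] 18.482615345477786
a 487.78630413484785 -88.38438037091251
b 659.4920334391671 -88.13679602702865
c 676.5487147774794 -187.38255110865668
d 487.97372553601724 -187.65395916326756
O guess 528.2808018008849 -140.11454046106041
orange 431 448 200 234 439.49885583524025 216.94736842105263
jaw x along u 524.5700644126183 z 192.6466452860084
jaw x along u 522.2894506046583 z 197.9443209376209
jaw x along u 520.0088367966985 z 203.24199658923337
```

```bash
python3 -m inch '[{"jaw":0,"xyz":[0,5,0],"yaw":0},{"jaw":0,"xyz":[0,12,0],"yaw":0},{"jaw":0,"xyz":[0,20,0],"yaw":0},{"jaw":0,"xyz":[0,28,0],"yaw":0},{"jaw":0,"xyz":[0,36,0],"yaw":0},{"jaw":0,"xyz":[0,44,0],"yaw":0},{"jaw":0,"xyz":[0,52,0],"yaw":0},{"jaw":0,"xyz":[0,60,0],"yaw":0},{"jaw":0,"xyz":[0,68,0],"yaw":0},{"jaw":0,"xyz":[0,76,0],"yaw":0},{"jaw":0,"xyz":[0,84,0],"yaw":0},{"jaw":0,"xyz":[0,91,0],"yaw":0},{"jaw":0,"xyz":[0,96,0],"yaw":0},{"jaw":0,"xyz":[0,96,0],"yaw":0},{"jaw":0,"xyz":[0,96,0],"yaw":0},{"jaw":0,"xyz":[0,96,0],"yaw":0}]'
python3 - <<'E'
from bench import *
import cv2,numpy as np
c=camera("wrist");np.savez("wrist3.npz",**c)
a=cv2.resize(c["img"][60:300,220:440,::-1],(550,600),interpolation=cv2.INTER_CUBIC)
cv2.imwrite("pics/w3.png",a)
E
```

```text
time_s: 7.72
position: [0.5458, 0.0362, 0.2613]
orientation: [-3.141, -0.0, 1.892]
wrist_force: [-0.2, 0.5, -3.7]
gripper_width: 0.0078
grasp_force: 89.0
```

View pics/w3.png

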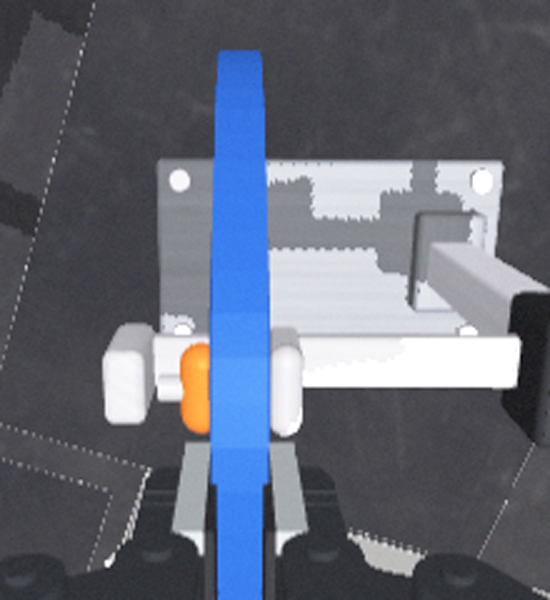

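The wheel sits between the orange jaw and the back of the throat with nothing touching. Judging from the jaw and nose edges it is about 0.5–1 mm towards the nose. I'll lower it, correcting by 0.5 mm.

```bash
python3 -m inch '[{"jaw":0,"xyz":[0,0.5,2],"yaw":0},{"jaw":0,"xyz":[0,0.5,4],"yaw":0},{"jaw":0,"xyz":[0,0.5,6],"yaw":0},{"jaw":0,"xyz":[0,0.5,8],"yaw":0},{"jaw":0,"xyz":[0,0.5,10],"yaw":0},{"jaw":0,"xyz":[0,0.5,12],"yaw":0},{"jaw":0,"xyz":[0,0.5,14],"yaw":0},{"jaw":0,"xyz":[0,0.5,16],"yaw":0},{"jaw":0,"xyz":[0,0.5,18],"yaw":0},{"jaw":0,"xyz":[0,0.5,20],"yaw":0},{"jaw":0,"xyz":[0,0.5,21],"yaw":0},{"jaw":0,"xyz":[0,0.5,22],"yaw":0},{"jaw":0,"xyz":[0,0.5,22],"yaw":0},{"jaw":0,"xyz":[0,0.5,22],"yaw":0}]'; python3 -m inch '[{"jaw":0,"xyz":[0,0,1],"yaw":0},{"jaw":0,"xyz":[0,0,2],"yaw":0},{"jaw":0,"xyz":[0,0,3],"yaw":0},{"jaw":0,"xyz":[0,0,3],"yaw":0}]'; python3 -m inch '[{"jaw":0,"xyz":[0,0,1],"yaw":0},{"jaw":0,"xyz":[0,0,2],"yaw":0},{"jaw":0,"xyz":[0,0,3],"yaw":0},{"jaw":0,"xyz":[0,0,3],"yaw":0}]'
```

```text
time_s: 8.93
position: [0.5466, 0.0364, 0.2394]
orientation: [3.142, 0.0, 1.892]
wrist_force: [0.1, 0.3, -2.5]
gripper_width: 0.0079
grasp_force: 89.0
time_s: 9.27
position: [0.5465, 0.0364, 0.2361]
orientation: [-3.141, -0.0, 1.892]
wrist_force: [-0.8, -0.7, -2.9]
gripper_width: 0.0076
grasp_force: 89.0
time_s: 9.6
position: [0.5465, 0.0364, 0.2331]
orientation: [-3.141, -0.0, 1.892]
wrist_force: [0.6, -0.5, -2.8]
gripper_width: 0.0082
grasp_force: 89.0
```

```bash
python3 -m inch '[{"jaw":0,"xyz":[0,0,1],"yaw":0},{"jaw":0,"xyz":[0,0,2],"yaw":0}]'; python3 -m inch '[{"jaw":0,"xyz":[0,0,1],"yaw":0},{"jaw":0,"xyz":[0,0,2],"yaw":0}]';python3 -m inch '[{"jaw":0,"xyz":[0,0,0.5],"yaw":0},{"jaw":0,"xyz":[0,0,1],"yaw":0}]'
```

```text
time_s: 9.77
position: [0.5466, 0.0364, 0.2313]
orientation: [3.142, 0.0, 1.892]
wrist_force: [0.3, 0.0, -2.8]
gripper_width: 0.0084
grasp_force: 89.0
time_s: 9.93
position: [0.5466, 0.0364, 0.2292]
orientation: [3.142, -0.0, 1.892]
wrist_force: [0.8, 1.1, -1.9]
gripper_width: 0.0084
grasp_force: 89.1
time_s: 10.1
position: [0.5468, 0.0364, 0.2285]
orientation: [3.141, 0.0, 1.892]
wrist_force: [1.5, -0.1, -0.1]
gripper_width: 0.008
grasp_force: 89.1
```

```bash
python3 -m inch '[{"jaw":0,"xyz":[0,0,0.5],"yaw":0},{"jaw":0,"xyz":[0,0,1],"yaw":0},{"jaw":0,"xyz":[0,0,1.5],"yaw":0}]'; python3 -m inch '[{"jaw":0,"xyz":[0,0,0.5],"yaw":0},{"jaw":0,"xyz":[0,0,1],"yaw":0},{"jaw":0,"xyz":[0,0,1.5],"yaw":0}]'; python3 -m inch '[{"jaw":0,"xyz":[0,0,0.5],"yaw":0},{"jaw":0,"xyz":[0,0,1],"yaw":0},{"jaw":0,"xyz":[0,0,1.5],"yaw":0}]'
```

```text
time_s: 10.35
position: [0.5468, 0.0364, 0.2275]
orientation: [3.14, 0.001, 1.892]
wrist_force: [-0.1, 0.4, 5.0]
gripper_width: 0.008
grasp_force: 89.8
time_s: 10.6
position: [0.5466, 0.0363, 0.2258]
orientation: [3.141, 0.001, 1.892]
wrist_force: [-1.1, 0.4, 5.7]
gripper_width: 0.0083
grasp_force: 90.1
time_s: 10.85
position: [0.5464, 0.0362, 0.2242]
orientation: [3.142, 0.001, 1.892]
wrist_force: [-0.5, 0.4, 4.8]
gripper_width: 0.0077
grasp_force: 90.2
```

```bash
python3 -m inch '[{"jaw":0,"xyz":[0,0,0.5],"yaw":0},{"jaw":0,"xyz":[0,0,1],"yaw":0},{"jaw":0,"xyz":[0,0,1.5],"yaw":0},{"jaw":0,"xyz":[0,0,2],"yaw":0}]'; python3 -m inch '[{"jaw":0,"xyz":[0,0,0.5],"yaw":0},{"jaw":0,"xyz":[0,0,1],"yaw":0},{"jaw":0,"xyz":[0,0,1.5],"yaw":0},{"jaw":0,"xyz":[0,0,2],"yaw":0}]'; python3 -m inch '[{"jaw":0,"xyz":[0,0,0.5],"yaw":0},{"jaw":0,"xyz":[0,0,1],"yaw":0}]'
```

```text
time_s: 11.18
position: [0.5464, 0.0362, 0.2218]
orientation: [-3.141, 0.0, 1.892]
wrist_force: [-1.6, -0.4, 3.2]
gripper_width: 0.008
grasp_force: 90.0
time_s: 11.52
position: [0.5464, 0.0363, 0.2196]
orientation: [-3.141, -0.0, 1.892]
wrist_force: [-2.3, -0.7, 2.9]
gripper_width: 0.0079
grasp_force: 89.9
time_s: 11.68
position: [0.5464, 0.0364, 0.2186]
orientation: [-3.141, -0.0, 1.892]
wrist_force: [-2.4, -2.3, 3.3]
gripper_width: 0.0083
grasp_force: 89.8
```

```bash
for i in 1; do :; done; python3 -m inch '[{"jaw":0,"xyz":[0,-0.3,0.5],"yaw":0},{"jaw":0,"xyz":[0,-0.3,1],"yaw":0}]'; python3 -m inch '[{"jaw":0,"xyz":[0,0,0.4],"yaw":0},{"jaw":0,"xyz":[0,0,0.8],"yaw":0}]'; python3 -m inch '[{"jaw":0,"xyz":[0,0,0.4],"yaw":0},{"jaw":0,"xyz":[0,0,0.8],"yaw":0}]'
```

```text
time_s: 11.85
position: [0.5463, 0.0364, 0.2176]
orientation: [3.141, -0.0, 1.892]
wrist_force: [-0.5, -0.0, 1.1]
gripper_width: 0.0083
grasp_force: 89.7
time_s: 12.02
position: [0.5463, 0.0364, 0.2168]
orientation: [3.142, -0.0, 1.892]
wrist_force: [0.3, 0.8, -0.3]
gripper_width: 0.008
grasp_force: 89.7
time_s: 12.18
position: [0.5463, 0.0364, 0.2161]
orientation: [3.142, -0.0, 1.892]
wrist_force: [-0.1, -0.1, -0.4]
gripper_width: 0.0078
grasp_force: 89.6
```

```bash
python3 -m inch '[{"jaw":0,"xyz":[0,0,0.4],"yaw":0},{"jaw":0,"xyz":[0,0,0.4],"yaw":0}]'; python3 -m inch '[{"jaw":0,"xyz":[0,0,0.4],"yaw":0},{"jaw":0,"xyz":[0,0,0.4],"yaw":0}]'; python3 -m inch '[{"jaw":0,"xyz":[0,0,0.4],"yaw":0},{"jaw":0,"xyz":[0,0,0.4],"yaw":0}]'
```

```text
time_s: 12.35
position: [0.5463, 0.0363, 0.2157]
orientation: [3.142, -0.0, 1.892]
wrist_force: [0.6, 1.2, -1.4]
gripper_width: 0.0081
grasp_force: 89.5
time_s: 12.52
position: [0.5463, 0.0363, 0.2156]
orientation: [3.141, 0.0, 1.892]
wrist_force: [0.1, -0.4, 1.0]
gripper_width: 0.0084
grasp_force: 89.6
time_s: 12.68
position: [0.5463, 0.0363, 0.2155]
orientation: [3.141, 0.0, 1.892]
wrist_force: [-2.1, 0.4, 6.2]
gripper_width: 0.0079
grasp_force: 90.1
```

```bash
python3 -m inch '[{"jaw":0,"xyz":[0,0,-0.3],"yaw":0},{"jaw":0,"xyz":[0,0,-0.3],"yaw":0}]' 20; python3 -m inch '[{"jaw":12,"xyz":[0,0,0],"yaw":0},{"jaw":14,"xyz":[0,0,0],"yaw":0},{"jaw":18,"xyz":[0,0,0],"yaw":0},{"jaw":24,"xyz":[0,0,0],"yaw":0},{"jaw":30,"xyz":[0,0,0],"yaw":0},{"jaw":36,"xyz":[0,0,0],"yaw":0},{"jaw":40,"xyz":[0,0,0],"yaw":0},{"jaw":40,"xyz":[0,0,0],"yaw":0},{"jaw":40,"xyz":[0,0,0],"yaw":0}]'
python3 - <<'E'
from bench import *
import cv2,numpy as np
c=camera("wrist");np.savez("wrist4.npz",**c)
cv2.imwrite("pics/w4.png",cv2.resize(c["img"][60:360,200:460,::-1],(520,600)))
E
```

```text
time_s: 12.85
position: [0.5463, 0.0363, 0.2155]
orientation: [3.141, 0.0, 1.892]
wrist_force: [-0.1, 0.3, 4.0]
gripper_width: 0.0079
grasp_force: 89.9
time_s: 13.6
position: [0.5463, 0.0363, 0.2153]
orientation: [-3.142, 0.0, 1.892]
wrist_force: [-0.3, 0.5, -0.7]
gripper_width: 0.0399
grasp_force: 0.0
```

View pics/w4.png

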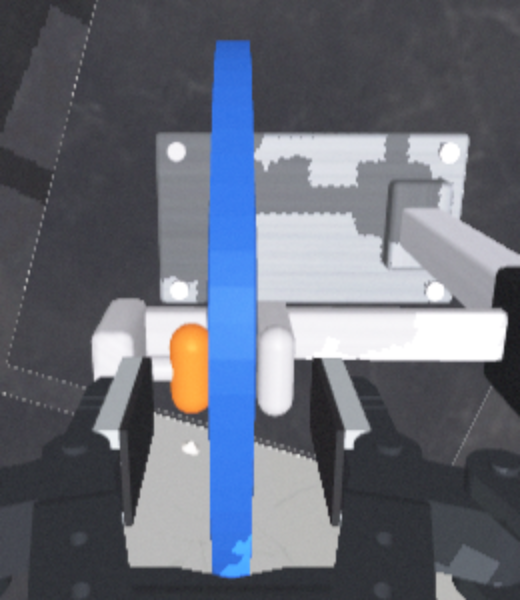

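The wheel hangs upright between the jaw and the back of the throat, and both fingers are clear of it. I'll retract straight up, let it settle, and look again.

```bash
python3 -m inch '[{"jaw":40,"xyz":[0,0,-5],"yaw":0},{"jaw":40,"xyz":[0,0,-15],"yaw":0},{"jaw":40,"xyz":[0,0,-30],"yaw":0},{"jaw":40,"xyz":[0,0,-50],"yaw":0},{"jaw":40,"xyz":[0,0,-75],"yaw":0},{"jaw":40,"xyz":[0,0,-95],"yaw":0},{"jaw":40,"xyz":[0,0,-110],"yaw":0},{"jaw":40,"xyz":[0,0,-120],"yaw":0},{"jaw":40,"xyz":[0,0,-120],"yaw":0},{"jaw":40,"xyz":[0,0,-120],"yaw":0},{"jaw":40,"xyz":[0,0,-120],"yaw":0},{"jaw":40,"xyz":[0,0,-120],"yaw":0},{"jaw":40,"xyz":[0,0,-120],"yaw":0},{"jaw":40,"xyz":[0,0,-120],"yaw":0}]'
python3 - <<'E'
from bench import *
import cv2,numpy as np
w=camera("wrist")["img"][:,:,::-1];s=camera("scene")["img"][:,:,::-1]
a=cv2.resize(w[60:360,180:480],(400,400));b=cv2.resize(s[130:230,245:345],(400,400),interpolation=cv2.INTER_CUBIC)
cv2.imwrite("pics/e.png",np.hstack([a,b]))
E
```

```text
time_s: 14.82
position: [0.5462, 0.0363, 0.3349]
orientation: [-3.141, -0.0, 1.892]
wrist_force: [0.3, -0.2, 0.3]
gripper_width: 0.0399
grasp_force: 0.0
```

View pics/e.png

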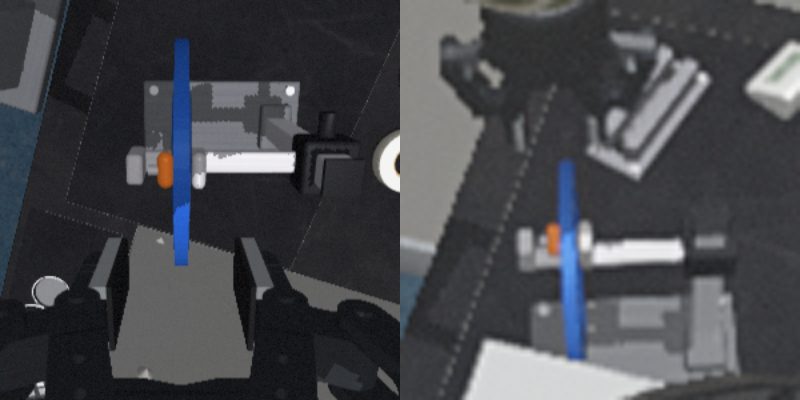

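The wheel hangs upright on the hook behind the jaw, the cradle is empty, the timer is where it was, and the gripper is clear.

```bash
python3 -c "
from bench import *;print(sign_off())"
```

```text
the job is handed in; nothing more can be done
None
```

The wheel was lowered past the jaw until it stopped firmly on the saddle, then let go, and it hangs there with the gripper clear; the seat switch can't be seen or read, so that it is held down is judged from feel and the fit on the saddle, and the job was handed in at about 15 s.

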